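# Swing the swivel hook to its stop and hang the gauge

### The job

Push the stand's swivel hook round with shut fingers (do not grip it) until it comes up against its stop, and press it there with about 12 newtons for half a second or more, never pushing it with more than 22 newtons. Then take the flat steel gauge out of its slotted rack, hang it by its eye on the hook, slide it gently (never over 40 newtons) back along the hook until it touches the round shoulder, and let go. Leave the tub, the ball valve and the glue bottle where they are.

Things in the scene. Friction and masses are not known exactly. Their poses are not given: they have to be found in the camera images.
- stand_axis (a point): Point on the vertical swivel axis of the fixed bench stand (dark foot 124 mm across, thin post, 54 mm flange with an upright stop pin), 170 mm above the bench, level with the axis of the hook's arm. Its -x points towards the robot, give or take 0.35 rad; against its stop the hook points within 0.15 rad of it, to either side.
- hook (a joint): Angle of the swivel hook (rad): 0 is along the stand's -x; growing values turn it clockwise from above (1.57: along the stand's +y). Starts at 0.8 to 1.6; turn it counter-clockwise to its stop, which lies somewhere from -0.15 to 0.15: find it by feel. Friction 0.10 N m (under 2 N half-way along the arm); it stays where left. The stop is hard: 12 N is reached within 1 to 2 mm.
- hook_seat (a point): Point on the axis of the hook's arm at the outer face of its shoulder (dark disc 32 mm across), 44 mm from the swivel axis; turns with the hook. The arm, a level steel bar 8 mm thick, runs from here outwards along this frame's -x; z is up. Push it sideways between shoulder and tip. No part of hook or stand rises over 16 mm above the arm's axis.
- gauge_eye (a point): Centre of the round eye (28 mm inner diameter, through along x) of the loose flat steel gauge, half-way up. Gauge: 8 mm thick along x, 44 mm wide along y, 164 mm tall along z, 0.1 to 0.21 kg, upright in its rack, notch and two prongs at the bottom. When hung it lies 10 mm below the arm's axis; home against the shoulder, 4 mm out from hook_seat.
- rack: Fixed aluminium and grey plastic rack, 70 x 96 mm and 32 mm high; origin at the centre of its underside. Its slot runs along its y, is 10 mm wide and 26 mm deep; the gauge stands in it with 1 mm of play each side and is lifted straight out, by at least 30 mm.
- tub_small: Bystander: white lidded tub, 64 mm across and 66 mm high, origin under its centre. Do not disturb.
- ball_valve: Bystander: brass ball valve with a red lever, 36 x 85 x 50 mm, origin under its centre. Do not disturb.
- glue_bottle: Bystander: small white glue bottle, 25 mm across and 80 mm high, origin under its centre. Do not disturb.
- hook_tip (a point): Top end of the hook's upturned tip, 56 mm out from hook_seat along the arm and 16 mm above the arm's axis; same axes as hook_seat. The bar is straight until 48 mm out from the shoulder, then bends up; it ends 60 mm out.
- gauge_grip (a point): Where to grasp the gauge: centre of the plain tab above its eye, 55 mm above gauge_eye, same axes. The tab is 8 mm thick along x (grasp its flat faces), 28 mm wide along y and ends 27 mm above this point. Keep the finger ends at least 30 mm above the eye's centre, so that they clear the hook's tip and shoulder.
Not all that is in view belongs to the job. There is more than one size of the part that bears gauge_eye; the job needs the larger.

How it is judged (in metres and radians):
On the way, in this order (a step that is already met when the one before it is completed fails the run):
1. the hook is pressed against its stop by the fingers: within 0.03 rad of it, with more than 7 N, for 0.3 s (value of joint hook below -0.06 rad and contact force between the fingers and hook above 7 N), for 0.3 s.
2. the gauge's eye is over the hook's arm, between tip and shoulder (x of gauge_eye in the frame of hook_seat between -0.05 and 0 m and y of gauge_eye in the frame of hook_seat between -0.012 and 0.012 m and z of gauge_eye in the frame of hook_seat between -0.014 and 0.012 m), for 0.2 s.
At the end, for the whole second after the job is handed in: Hook within 0.07 rad of its stop; the gauge hangs on it, released, at rest (under 0.03 m/s) and upright within 0.25 rad; eye centre 6 to 14 mm below the arm's axis, within 9 mm of it sideways and under 8 mm outside the shoulder's face (plate within 4 mm of touching it) (value of joint hook below -0.02 rad and x of gauge_eye in the frame of hook_seat between -0.008 and 0 m and y of gauge_eye in the frame of hook_seat between -0.009 and 0.009 m and z of gauge_eye in the frame of hook_seat between -0.014 and -0.006 m and angle between gauge_eye's own z axis and vertical below 0.25 rad and linear speed of gauge below 0.03 m/s).
It fails at once if the robot pushes the hook with more than 22 N (contact force between any of the fingers, the arm and hook above 22 N).
It fails at once if the gauge is pressed on the hook with more than 40 N (contact force between gauge and hook above 40 N).
It fails at once if the tub, the ball valve or the glue bottle is moved by more than 20 mm (distance of any of tub_small, ball_valve, glue_bottle from where it was at the start of the episode above 0.02 m).
It also fails if it takes over 69 s, if anything falls off the work surface, if the arm or the gripper's body presses on something with over 40 N, if the wrist force passes 120 N, or if a joint passes its speed limit or range.

### The arm

A 6-joint arm with a two-finger parallel gripper is mounted at the origin on a cart in front of the work surface, level with it; the furniture and walls round the work are solid. World frame = base frame: x ahead of the robot, y to its left, z up, the work surface at z = 0. Lengths are in m, angles in degrees, forces in N, time in s.
With the tool pointing down it reaches from about 0.25 to 0.725 m from the base axis. Payload 9.7 kg.
Tool frame: the origin (TCP) lies on the front face of the gripper's body, between the roots of the fingers; the fingertips stand bot.nose_length ahead of it and the grasp point (between the pads) lies 54 mm ahead of it (bot.nose_length is the distance from the TCP to the fingertips, in m); y points along the fingers, x is the direction in which the jaws open and shut, and the axes are right-handed (so a half turn about y gives the same grasp; the last joint's range is limited). The gripper opens to 85 mm and grips with 20 to 120 N. Pads are 22 mm wide; open, the fingers measure 114 mm over their backs; the gripper's body (76 mm by 85 mm) begins 54 mm behind the grasp point. The pads swing forward as they close: fully open they stand 13 mm farther back than shut.
Start: joints at [-63.312, 4.979, 10.078, 95.1, 0, 90], TCP at [0.247, -0.491, 0.304] pointing down, gripper open.
Joint ranges: [-179.16, 179.16], [-48.56, 103.87], [-65.8, 70.77], [-126.05, 130.52], [-82.76, 87.17], [-180, 180]. Speed limits (degrees/s): [127.2, 127.2, 147.25, 180, 180, 180].

### API

Orientations are given as [roll, pitch, yaw] about the fixed x, y, z axes, in that order (R = Rz(yaw) Ry(pitch) Rx(roll)).
In Python, from workcell import bot gives the robot as it stands. The module is installed in compiled form; this text tells all that it offers.
- The arm moves only by the shell command python3 -m crank 'ROWS' [FORCE]. ROWS is JSON, a list of rows, each an object with "travel": the shift along the tool's x, y, z each as a share of 0.15 m, from -1 to 1, a list of three; "rot": the turn, a rotation vector about the tool's x, y, z each as a share of 90 degrees, from -1 to 1, a list of three; "claw": the opening, from -1 (shut) to 1 (fully open). In form: [{"travel": [tx, ty, tz], "rot": [rx, ry, rz], "claw": claw}, ...]. A call has 1 to 20 rows; each row is the pose to reach, as a shift and turn from the pose measured when the call began, along the tool's axes at that moment; what a row does not reach only later rows make up. A row lasts 1/10 s, in which the tool goes at most 50 mm and 8.59 degrees, less where a joint would pass 70% of its speed; a pose out of reach is approached as far as the arm can. A call with a number of a shift or a turn outside -1 to 1 is refused whole. A call with a gripper value outside its range is refused whole. The fingers move at their own pace and stop on an object; FORCE is the grip in N (left out, the last holds). Time passes only in rows, so rows that repeat a pose let the fingers close. It gives the time, the measured TCP pose, the force and the opening at its end, in the units of the state.
- bot.get_obs(): the state, without advancing time (a new reading comes with each control period).
- bot.camera(name): name is "scene" or "side" or "wrist"; returns the picture (400x640x3 uint8, blue, green, red); there is no depth.
- bot.get_calibration(name): a dict with "vfov" (degrees; the focal length in pixels is half the picture's height over the tangent of half this angle, whatever the lens; pixels are square), "cx", "cy" (the principal point, pixels), "camera_from_world" (4x4, takes a point from world to camera coordinates); the wrist camera has in their place "T_tool_cam" (4x4, takes a point from camera to tool coordinates, whose origin is the TCP and whose axes are the tool frame's). Camera axes: x right, y down, z forward; pixel columns grow to the right and rows downward; lengths in m; the calibration is good to about 2 mm. A picture is of the moment at which its call begins: read the wrist's pose just before it. get_calibration takes no time and is no camera call.
- bot.job_done(): hands the job in, once; it reports no verdict.
The state is a dict: "time": time; "q": joint angles; "qd": joint speeds; "joint_efforts": joint torques, N m; "ee_pos": TCP position; "tcp_rot": TCP orientation; "wrist_force": force on the tool from outside, world axes, zero at the start; "torque": the same for the moment, N m; "opening": finger opening in m.
Only numpy, scipy, OpenCV 4.12 (cv2) and the standard library are available. Lean on these libraries where they do the work, as an engineer would, in place of code of your own. Each camera call takes 0.05 s, during which the arm holds its last target. There are 200 camera calls.

## Working session

There is one attempt and no reset: what is moved stays moved. The work goes in short steps, Python scripts to look and compute and a shell command to move; the robot and the scene stay as the last step left them, time stands still between calls to the robot, and variables do not carry over. Pictures are saved under pics/ and viewed, on a budget of 10 in all, crops included, one or two more only if the job needs it, and the job is handed in when it is done.

```bash
mkdir -p pics
python3 - <<'E'
from workcell import bot
import cv2,json,numpy as np
np.set_printoptions(precision=4,suppress=True)
print(bot.get_obs()); print(bot.nose_length)
for n in("scene","side","wrist"):
    print(n,bot.get_calibration(n)); cv2.imwrite(f"pics/{n}0.png",bot.camera(n))
E
```

```text
{'time': 0.0, 'q': array([-63.3129,   5.0102,  10.0338,  95.1001,  -0.0001,  90.0005]), 'qd': array([ 0.0819, -0.1314,  0.0299, -0.042 ,  0.0683, -0.0035]), 'joint_efforts': array([  0.0014, -52.0385,  46.4807,   0.0164,   0.0001,  -0.    ]), 'ee_pos': array([ 0.247 , -0.4913,  0.3032]), 'tcp_rot': array([-90.0001,   0.0765, -63.3134]), 'wrist_force': array([ 0.4145, -0.4212,  0.4384]), 'torque': array([-0.0011, -0.0523, -0.0252]), 'opening': 0.08531533928325617}
0.0726
scene {'vfov': 49.88808977668451, 'cx': 321.72217453031465, 'cy': 194.94879963625576, 'camera_from_world': array([[-0.6557, -0.755 ,  0.0085,  0.4154],
       [-0.5919,  0.507 , -0.6266,  0.3703],
       [ 0.4687, -0.4159, -0.7793,  1.1196],
       [ 0.    ,  0.    ,  0.    ,  1.    ]])}
side {'vfov': 54.567068037689545, 'cx': 321.8578440391368, 'cy': 200.33850599520568, 'camera_from_world': array([[ 0.9954, -0.0938,  0.0167, -0.5585],
       [-0.0468, -0.6345, -0.7715,  0.1782],
       [ 0.083 ,  0.7672, -0.636 ,  0.8881],
       [ 0.    ,  0.    ,  0.    ,  1.    ]])}
wrist {'vfov': 68.27553080687707, 'cx': 315.1340920282642, 'cy': 201.01708927478677, 'T_tool_cam': array([[ 1.    ,  0.    , -0.0001,  0.0008],
       [ 0.0001, -0.2635,  0.9647, -0.0699],
       [-0.    , -0.9647, -0.2635,  0.0668],
       [ 0.    ,  0.    ,  0.    ,  1.    ]])}
```

View pics/scene0.png

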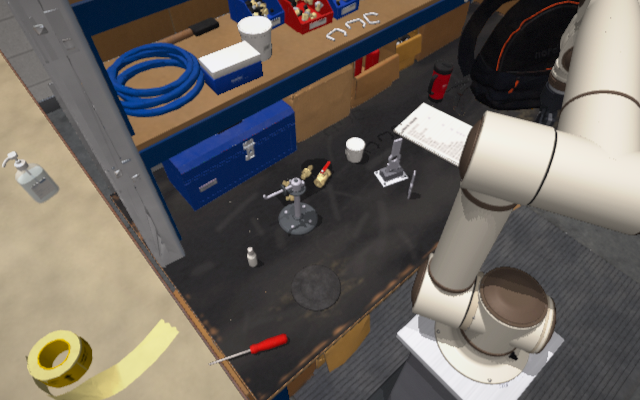

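View pics/side0.png

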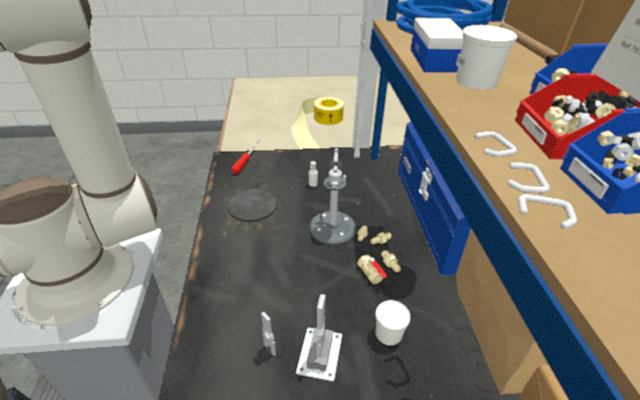

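The scene view has the stand at (297,219), the hook pointing left, the rack with the gauge at (391,170), the tub at (355,150), the valve at (322,176), the bottle at (252,257) and a small decoy gauge at (412,185). The side view has the stand foot at (332,228), the rack at (320,352) and the decoy at (268,333). I'll enlarge both views.

```bash
cat > h.py <<'E'
import numpy as np,cv2
from workcell import bot
from scipy.spatial.transform import Rotation as R
np.set_printoptions(precision=4,suppress=True)
def Ttool(o=None):
    o=o or bot.get_obs(); T=np.eye(4); T[:3,:3]=R.from_euler('xyz',o['tcp_rot'],degrees=True).as_matrix(); T[:3,3]=o['ee_pos']; return T
def cam(n,T=None):
    c=bot.get_calibration(n); f=200/np.tan(np.radians(c['vfov']/2))
    M=np.linalg.inv(c['camera_from_world']) if n!='wrist' else (Ttool() if T is None else T)@c['T_tool_cam']
    return f,c['cx'],c['cy'],M
def ray(n,p,T=None):
    f,cx,cy,M=cam(n,T); d=M[:3,:3]@[(p[0]-cx)/f,(p[1]-cy)/f,1]; return M[:3,3],d/np.linalg.norm(d)
def plane(n,p,z,T=None):
    o,d=ray(n,p,T); return o+d*(z-o[2])/d[2]
def tri(rs):
    A=sum(np.eye(3)-np.outer(d,d) for o,d in rs); b=sum((np.eye(3)-np.outer(d,d))@o for o,d in rs)
    x=np.linalg.solve(A,b); return x,[np.linalg.norm(np.cross(x-o,d)) for o,d in rs]
def proj(n,X,T=None):
    f,cx,cy,M=cam(n,T); c=np.linalg.inv(M)@[*X,1]; return np.array([cx+f*c[0]/c[2],cy+f*c[1]/c[2]])
E
python3 - <<'E'
from h import *
a=cv2.imread('pics/scene0.png')[125:275,235:435]; b=cv2.imread('pics/side0.png')[140:390,235:435]
a=cv2.resize(a,None,fx=4,fy=4,interpolation=2)[:, :800]; 
cv2.imwrite('pics/a.png',a); b2=cv2.resize(b,None,fx=2.4,fy=2.4,interpolation=2); cv2.imwrite('pics/b.png',b2)
for n,p in(('scene',(297,219)),('side',(332,228))): print(n,plane(n,p,0))
for n,p in(('scene',(391,176)),('side',(320,355))): print(n,plane(n,p,0.02))
for n,p in(('scene',(252,265)),('side',(313,186)),('side',(391,340)),('scene',(355,160)),('side',(372,280)),('side',(268,350))): print(n,plane(n,p,0))
E
```

```text
scene [0.6063 0.1265 0.    ]
side [0.5995 0.1207 0.    ]
scene [ 0.5275 -0.2151  0.02  ]
side [ 0.5343 -0.2436  0.02  ]
scene [0.5638 0.3285 0.    ]
side [0.5632 0.3075 0.    ]
side [ 0.681 -0.213  0.   ]
scene [ 0.672  -0.1885  0.    ]
side [ 0.6721 -0.0596  0.    ]
side [ 0.4349 -0.2138  0.    ]
```

View pics/a.png

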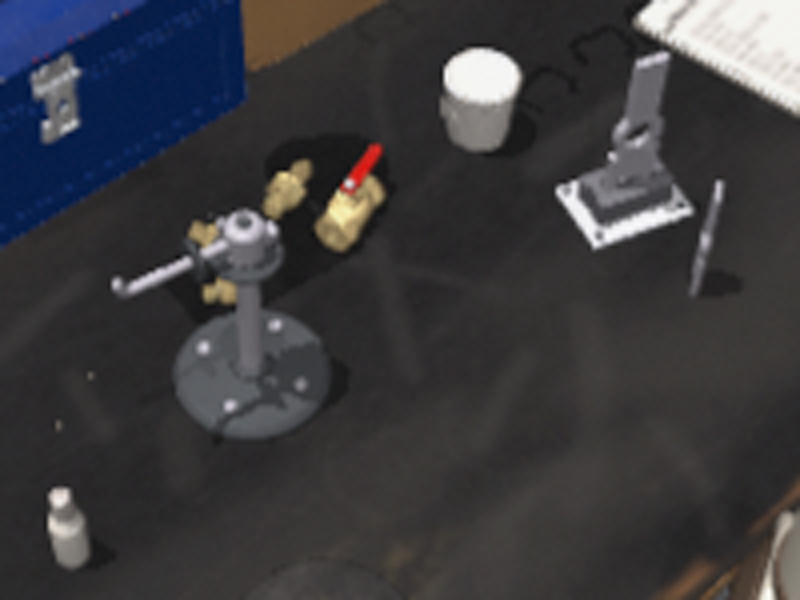

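View pics/b.png

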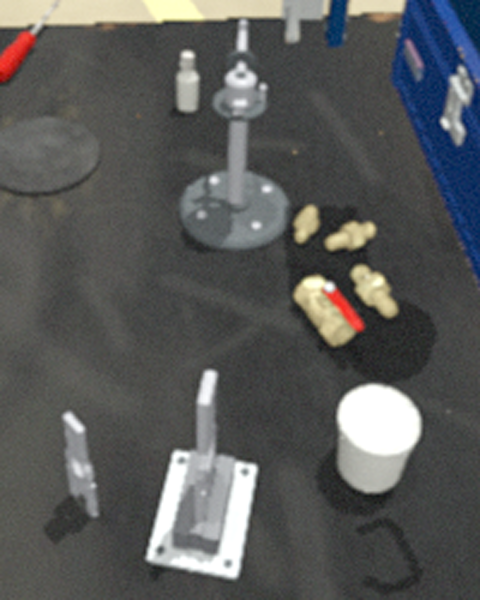

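Run:
```python
from h import *
S=lambda x,y:('scene',(235+x/4,125+y/4)); D=lambda x,y:('side',(235+x/2.4,140+y/2.4))
for nm,a,b in(('hub top',S(245,217),D(241,73)),('tip',S(118,281),D(243,24)),('gauge top c',S(653,58),D(209,376)),('tub lid',S(482,72),D(378,415))):
    print(nm,*tri([ray(*a),ray(*b)]))
for l in([S(557,190),S(655,165),S(692,210),S(597,247)],[D(178,452),D(257,464),D(238,575),D(148,560)]):
    c=np.array([plane(*p,.006) for p in l]); print(c[:,:2],c.mean(0)); d=np.roll(c,-1,0)-c; print(np.linalg.norm(d,axis=1),np.degrees(np.arctan2(d[:,1],d[:,0])))
```

```text
hub top [0.6031 0.1212 0.1874] [np.float64(0.0020522247550020774), np.float64(0.0020522247550020765)]
tip [0.618  0.2204 0.1813] [np.float64(0.002630847320908374), np.float64(0.0026308473209082886)]
gauge top c [ 0.5365 -0.2261  0.1753] [np.float64(0.0007490851331479769), np.float64(0.0007490851331479165)]
tub lid [ 0.681  -0.1954  0.0696] [np.float64(0.0025043157588881247), np.float64(0.0025043157588881698)]
[[ 0.583  -0.1937]
 [ 0.5482 -0.2789]
 [ 0.4926 -0.2644]
 [ 0.5166 -0.1737]] [ 0.5351 -0.2277  0.006 ]
[0.092  0.0574 0.0939 0.0693] [-112.1918  165.4604   75.1952  -16.7654]
[[ 0.5183 -0.1767]
 [ 0.5838 -0.1935]
 [ 0.5567 -0.2858]
 [ 0.4888 -0.2682]] [ 0.5369 -0.2311  0.006 ]
[0.0677 0.0961 0.0702 0.0962] [ -14.4378 -106.3783  165.5013   72.1221]
```

```bash
cat >> h.py <<'E'
def go(X,yaw):
    "print row values for TCP target X and yaw (tool down)"
    T=Ttool(); t=T[:3,:3].T@(np.array(X)-T[:3,3])/.15
    Rt=R.from_euler('xyz',[-90,0,yaw],degrees=True).as_matrix(); r=R.from_matrix(T[:3,:3].T@Rt).as_rotvec(degrees=True)/90
    print('travel',t.round(3),'max',abs(t).max().round(2),'rot',r.round(4))
E
python3 - <<'E'
from h import *
for a,b in(((140,165),(372,52)),((95,25),(372,22))): print(tri([ray('scene',a),ray('side',b)]))
# plane guess for shelf edge points in side view
for z in (.3,.4,.5): print(z,plane('side',(465,215),z),plane('scene',(300,82),z))
go((.648,.186,.303),-20)
E
python3 -m crank '[{"travel":[-0.6,0,0.95],"rot":[0,-0.2,0],"claw":-1},{"travel":[-0.6,0,0.95],"rot":[0,-0.48,0],"claw":-1},{"travel":[-0.6,0,0.95],"rot":[0,-0.48,0],"claw":-1},{"travel":[-0.6,0,0.95],"rot":[0,-0.48,0],"claw":-1},{"travel":[-0.6,0,0.95],"rot":[0,-0.48,0],"claw":-1},{"travel":[-0.6,0,0.95],"rot":[0,-0.48,0],"claw":-1},{"travel":[-0.6,0,0.95],"rot":[0,-0.48,0],"claw":-1}]' 40
python3 -c "
from h import *
go((.5,.1,.303),-20);go((.648,.186,.303),-20)"
```

```text
(array([0.7464, 0.4584, 0.3537]), [np.float64(0.011067511117312663), np.float64(0.011067511117312544)])
(array([0.7719, 0.3962, 0.5522]), [np.float64(0.12311594425399583), np.float64(0.12311594425399595)])
0.3 [ 0.7709 -0.1781  0.3   ] [ 0.8227 -0.0738  0.3   ]
0.4 [ 0.7028 -0.2857  0.4   ] [0.7159 0.0092 0.4   ]
0.5 [ 0.6347 -0.3932  0.5   ] [0.609  0.0923 0.5   ]
travel [-2.834  0.005  4.417] max 4.42 rot [-0.0002 -0.4813 -0.0006]
time: 0.85
ee_pos: [0.3338, -0.347, 0.3033]
tcp_rot: [-90.0, 0.1, -20.4]
wrist_force: [0.1, -0.6, 0.5]
opening: -0.0001
travel [0.002 0.004 3.179] max 3.18 rot [-0.0005 -0.004  -0.0006]
travel [0.727 0.004 4.06 ] max 4.06 rot [-0.0005 -0.004  -0.0006]
```

```bash
python3 -m crank '[{"travel":[0.1,0,0.33],"rot":[0,0,0],"claw":-1},{"travel":[0.1,0,0.66],"rot":[0,0,0],"claw":-1},{"travel":[0.2,0,1],"rot":[0,0,0],"claw":-1},{"travel":[0.2,0,1],"rot":[0,0,0],"claw":-1},{"travel":[0.2,0,1],"rot":[0,0,0],"claw":-1}]'
python3 -m crank '[{"travel":[0.1,0,0.33],"rot":[0,0,0],"claw":-1},{"travel":[0.1,0,0.66],"rot":[0,0,0],"claw":-1},{"travel":[0.2,0,1],"rot":[0,0,0],"claw":-1},{"travel":[0.2,0,1],"rot":[0,0,0],"claw":-1},{"travel":[0.2,0,1],"rot":[0,0,0],"claw":-1}]'
python3 -m crank '[{"travel":[0,0,0.3],"rot":[0,0,0],"claw":-1},{"travel":[0,0,0.5],"rot":[0,0,0],"claw":-1},{"travel":[0,0,0.5],"rot":[0,0,0],"claw":-1},{"travel":[0,0,0.5],"rot":[0,0,0],"claw":-1}]'
python3 - <<'E'
from h import *
np.save('Tw1.npy',Ttool()); im=bot.camera('wrist'); cv2.imwrite('pics/w1.png',im); print(np.load('Tw1.npy')); go((.64,.186,.303),-20)
print(proj('wrist',(.603,.122,.186)),proj('wrist',(.618,.22,.186)))
E
```

```text
time: 1.35
ee_pos: [0.4145, -0.2163, 0.3032]
tcp_rot: [-90.0, 0.1, -20.4]
wrist_force: [-0.1, -0.2, -0.5]
opening: -0.0001
time: 1.85
ee_pos: [0.4952, -0.0868, 0.3027]
tcp_rot: [-90.0, 0.1, -20.5]
wrist_force: [-0.4, -0.1, 0.6]
opening: -0.0005
time: 2.25
ee_pos: [0.5211, -0.0183, 0.3027]
tcp_rot: [-90.0, 0.2, -20.6]
wrist_force: [-0.3, -0.5, 0.7]
opening: -0.0002
[[ 0.936  -0.0028  0.3519  0.5211]
 [-0.3519  0.0004  0.936  -0.0183]
 [-0.0027 -1.     -0.0006  0.3027]
 [ 0.      0.      0.      1.    ]]
travel [ 0.262 -0.003  1.555] max 1.56 rot [ 0.0003 -0.007  -0.0016]
[366.213  -65.2381] [ 329.6477 -330.7218]
```

View pics/w1.png

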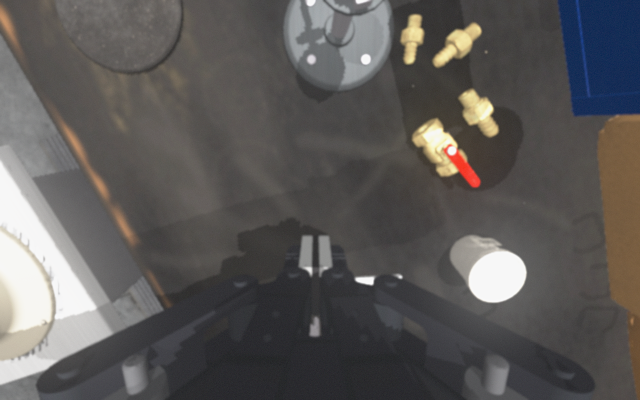

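The shut fingers are at (316,255), the foot centre at about (338,30) and the hook is off the top of the frame. I'll move on for a view from above the stand.

```bash
python3 -m crank '[{"travel":[0.05,0,0.3],"rot":[0,0,0],"claw":-1},{"travel":[0.1,0,0.6],"rot":[0,0,0],"claw":-1},{"travel":[0.1,0,0.8],"rot":[0,0,0],"claw":-1},{"travel":[0.1,0,0.8],"rot":[0,0,0],"claw":-1},{"travel":[0.1,0,0.8],"rot":[0,0,0],"claw":-1}]'
python3 - <<'E'
from h import *
np.save('Tw2.npy',Ttool()); im=bot.camera('wrist'); cv2.imwrite('pics/w2.png',im); go((.64,.186,.303),-20)
print(proj('wrist',(.603,.122,.186)),proj('wrist',(.618,.22,.186)))
E
```

```text
time: 2.8
ee_pos: [0.5773, 0.0873, 0.3026]
tcp_rot: [-90.1, 0.2, -20.7]
wrist_force: [0.6, -0.4, -0.3]
opening: -0.0002
travel [ 0.158 -0.002  0.766] max 0.77 rot [ 0.0006 -0.0081 -0.0016]
[333.1179 160.001 ] [298.1042 -18.0153]
```

View pics/w2.png

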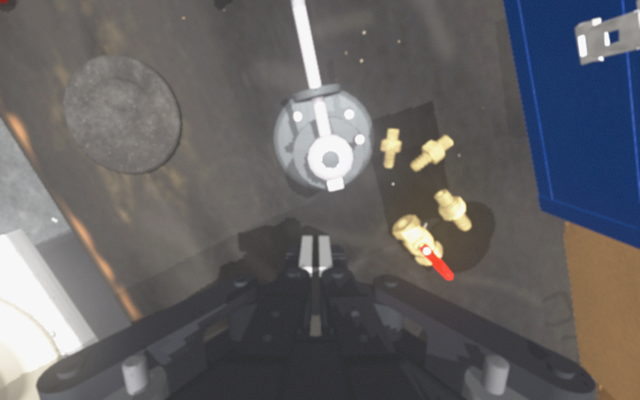

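The hub top is at (331,158), within 2 px of prediction. The arm runs from (317,88) at the shoulder to (298,0).

Run:
```python
from h import *
T=np.load('Tw2.npy')
for p,z in(((331,158),.186),((324,140),.008),((320.5,105),.174),((315,82),.174),((300,8),.174)): print(p,plane('wrist',p,z,T))
# 3D: hub via side+scene+wrist
S=lambda x,y:('scene',(235+x/4,125+y/4)); D=lambda x,y:('side',(235+x/2.4,140+y/2.4))
print(tri([ray(*S(245,217)),ray(*D(241,73)),ray('wrist',(331,158),T)]))
a=plane('wrist',(331,158),.186,T);b=plane('wrist',(300,8),.174,T);print(np.degrees(np.arctan2(b[1]-a[1],b[0]-a[0])))
```

```text
(331, 158) [0.6023 0.124  0.186 ]
(324, 140) [0.6024 0.1237 0.008 ]
(320.5, 105) [0.6075 0.1566 0.174 ]
(315, 82) [0.6091 0.1707 0.174 ]
(300, 8) [0.6152 0.2121 0.174 ]
(array([0.6028, 0.1226, 0.1871]), [np.float64(0.0025544949001117456), np.float64(0.002080988465046332), np.float64(0.0016820343119027042)])
81.61494021446997
```

```bash
python3 -m crank '[{"travel":[0.1,0,0.3],"rot":[0,0,0],"claw":-1},{"travel":[0.2,0,0.6],"rot":[0,0,0],"claw":-1},{"travel":[0.2,0,0.77],"rot":[0,0,0],"claw":-1},{"travel":[0.2,0,0.77],"rot":[0,0,0],"claw":-1},{"travel":[0.2,0,0.77],"rot":[0,0,0],"claw":-1}]'
python3 -m crank '[{"travel":[0,0.15,0],"rot":[0,0,0],"claw":-1},{"travel":[0,0.3,0],"rot":[0,0,0],"claw":-1},{"travel":[0,0.48,0],"rot":[0,0,0],"claw":-1},{"travel":[0,0.48,0],"rot":[0,0,0],"claw":-1},{"travel":[0,0.48,0],"rot":[0,0,0],"claw":-1}]'
python3 - <<'E'
from h import *
A=np.array([.6024,.1235])
for p,y in((82,-20),(100,-18),(120,-15),(140,-12),(155,-10)):
    f=np.radians(p); P=A+.07*np.array([np.cos(f),np.sin(f)])+.016*np.array([np.sin(f),-np.cos(f)]); go((*P,.2306),y)
E
```

```text
time: 3.35
ee_pos: [0.6461, 0.1829, 0.3027]
tcp_rot: [-90.1, 0.2, -20.8]
wrist_force: [-0.6, -0.1, 1.1]
opening: 0.0
time: 3.85
ee_pos: [0.6455, 0.1813, 0.2319]
tcp_rot: [-90.1, 0.1, -20.9]
wrist_force: [-0.4, -0.2, 1.2]
opening: -0.0001
travel [-0.131  0.009  0.016] max 0.13 rot [ 0.001  -0.0098 -0.0015]
travel [-0.279  0.009 -0.008] max 0.28 rot [ 0.0009 -0.032  -0.0016]
travel [-0.426  0.01  -0.086] max 0.43 rot [ 0.0009 -0.0653 -0.0016]
travel [-0.537  0.01  -0.209] max 0.54 rot [ 0.0008 -0.0987 -0.0016]
travel [-0.589  0.01  -0.323] max 0.59 rot [ 0.0008 -0.1209 -0.0016]
```

```bash
python3 -m crank '[{"travel":[-0.05,0.01,0.01],"rot":[0,0,0],"claw":-1},{"travel":[-0.09,0.01,0.015],"rot":[0,0,0],"claw":-1},{"travel":[-0.13,0.01,0.015],"rot":[0,0,0],"claw":-1},{"travel":[-0.18,0.01,0.01],"rot":[0,-0.01,0],"claw":-1},{"travel":[-0.23,0.01,0],"rot":[0,-0.02,0],"claw":-1},{"travel":[-0.28,0.01,-0.01],"rot":[0,-0.03,0],"claw":-1},{"travel":[-0.33,0.01,-0.03],"rot":[0,-0.04,0],"claw":-1},{"travel":[-0.38,0.01,-0.055],"rot":[0,-0.05,0],"claw":-1},{"travel":[-0.426,0.01,-0.086],"rot":[0,-0.06,0],"claw":-1},{"travel":[-0.465,0.01,-0.125],"rot":[0,-0.08,0],"claw":-1},{"travel":[-0.50,0.01,-0.165],"rot":[0,-0.09,0],"claw":-1},{"travel":[-0.537,0.01,-0.209],"rot":[0,-0.1,0],"claw":-1},{"travel":[-0.537,0.01,-0.209],"rot":[0,-0.1,0],"claw":-1}]'
python3 - <<'E'
from h import *
A=np.array([.6024,.1235])
np.save('Tw3.npy',Ttool()); cv2.imwrite('pics/w3.png',bot.camera('wrist')); cv2.imwrite('pics/s3.png',bot.camera('scene'))
for p,y in((150,-10),(155,-8),(165,-8),(175,-8)):
    f=np.radians(p); P=A+.07*np.array([np.cos(f),np.sin(f)])+.016*np.array([np.sin(f),-np.cos(f)]); go((*P,.2306),y)
E
```

```text
time: 5.15
ee_pos: [0.5581, 0.1802, 0.2308]
tcp_rot: [-90.1, 0.2, -11.9]
wrist_force: [1.7, 0.5, 0.6]
opening: 0.0002
travel [-0.048  0.001 -0.066] max 0.07 rot [ 0.0006 -0.0212 -0.0018]
travel [-0.068  0.001 -0.103] max 0.1 rot [ 0.0006 -0.0434 -0.0019]
travel [-0.097  0.001 -0.181] max 0.18 rot [ 0.0006 -0.0434 -0.0019]
travel [-0.113  0.001 -0.263] max 0.26 rot [ 0.0006 -0.0434 -0.0019]
```

View pics/w3.png

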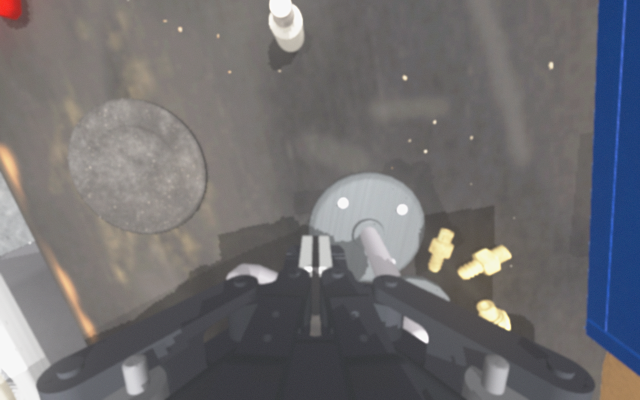

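```bash
cat > chk.py <<'E'
import sys; from h import *
o=bot.get_obs(); F=np.hypot(*o['wrist_force'][:2]); print(o['time'],o['ee_pos'],o['wrist_force'],round(o['tcp_rot'][2],1)); sys.exit(F>5)
E
python3 -m crank '[{"travel":[-0.03,0,-0.03],"rot":[0,-0.01,0],"claw":-1},{"travel":[-0.048,0,-0.066],"rot":[0,-0.02,0],"claw":-1},{"travel":[-0.058,0,-0.084],"rot":[0,-0.03,0],"claw":-1},{"travel":[-0.068,0,-0.103],"rot":[0,-0.04,0],"claw":-1},{"travel":[-0.068,0,-0.103],"rot":[0,-0.04,0],"claw":-1}]' >/dev/null; python3 chk.py &&
python3 -m crank '[{"travel":[-0.003,0,-0.008],"rot":[0,0,0],"claw":-1},{"travel":[-0.003,0,-0.008],"rot":[0,0,0],"claw":-1}]'>/dev/null && python3 chk.py &&
python3 -m crank '[{"travel":[-0.003,0,-0.008],"rot":[0,0,0],"claw":-1},{"travel":[-0.003,0,-0.008],"rot":[0,0,0],"claw":-1}]'>/dev/null && python3 chk.py &&
python3 -m crank '[{"travel":[-0.003,0,-0.008],"rot":[0,0,0],"claw":-1},{"travel":[-0.003,0,-0.008],"rot":[0,0,0],"claw":-1}]'>/dev/null && python3 chk.py &&
python3 -m crank '[{"travel":[-0.003,0,-0.008],"rot":[0,0,0],"claw":-1},{"travel":[-0.003,0,-0.008],"rot":[0,0,0],"claw":-1}]'>/dev/null && python3 chk.py &&
python3 -m crank '[{"travel":[-0.003,0,-0.008],"rot":[0,0,0],"claw":-1},{"travel":[-0.003,0,-0.008],"rot":[0,0,0],"claw":-1}]'>/dev/null && python3 chk.py &&
python3 -m crank '[{"travel":[-0.002,0,-0.008],"rot":[0,0,0],"claw":-1},{"travel":[-0.002,0,-0.008],"rot":[0,0,0],"claw":-1}]'>/dev/null && python3 chk.py &&
python3 -m crank '[{"travel":[-0.002,0,-0.008],"rot":[0,0,0],"claw":-1},{"travel":[-0.002,0,-0.008],"rot":[0,0,0],"claw":-1}]'>/dev/null && python3 chk.py &&
python3 -m crank '[{"travel":[-0.002,0,-0.008],"rot":[0,0,0],"claw":-1},{"travel":[-0.002,0,-0.008],"rot":[0,0,0],"claw":-1}]'>/dev/null && python3 chk.py &&
python3 -m crank '[{"travel":[-0.002,0,-0.008],"rot":[0,0,0],"claw":-1},{"travel":[-0.002,0,-0.008],"rot":[0,0,0],"claw":-1}]'>/dev/null && python3 chk.py &&
python3 -m crank '[{"travel":[-0.002,0,-0.008],"rot":[0,0,0],"claw":-1},{"travel":[-0.002,0,-0.008],"rot":[0,0,0],"claw":-1}]'>/dev/null && python3 chk.py &&
python3 -m crank '[{"travel":[-0.002,0,-0.008],"rot":[0,0,0],"claw":-1},{"travel":[-0.002,0,-0.008],"rot":[0,0,0],"claw":-1}]'>/dev/null && python3 chk.py
```

```text
5.75 [0.5454 0.1672 0.2308] [0.3206 0.3113 0.2856] -8.3False
```

```bash
sed -i 's/sys.exit(F>5)/sys.exit(int(F>5))/' chk.py
python3 -m crank '[{"travel":[-0.003,0,-0.008],"rot":[0,0,0],"claw":-1},{"travel":[-0.003,0,-0.008],"rot":[0,0,0],"claw":-1}]'>/dev/null && python3 chk.py &&
python3 -m crank '[{"travel":[-0.003,0,-0.008],"rot":[0,0,0],"claw":-1},{"travel":[-0.003,0,-0.008],"rot":[0,0,0],"claw":-1}]'>/dev/null && python3 chk.py &&
python3 -m crank '[{"travel":[-0.003,0,-0.008],"rot":[0,0,0],"claw":-1},{"travel":[-0.003,0,-0.008],"rot":[0,0,0],"claw":-1}]'>/dev/null && python3 chk.py &&
python3 -m crank '[{"travel":[-0.003,0,-0.008],"rot":[0,0,0],"claw":-1},{"travel":[-0.003,0,-0.008],"rot":[0,0,0],"claw":-1}]'>/dev/null && python3 chk.py &&
python3 -m crank '[{"travel":[-0.003,0,-0.008],"rot":[0,0,0],"claw":-1},{"travel":[-0.003,0,-0.008],"rot":[0,0,0],"claw":-1}]'>/dev/null && python3 chk.py &&
python3 -m crank '[{"travel":[-0.002,0,-0.008],"rot":[0,0,0],"claw":-1},{"travel":[-0.002,0,-0.008],"rot":[0,0,0],"claw":-1}]'>/dev/null && python3 chk.py &&
python3 -m crank '[{"travel":[-0.002,0,-0.008],"rot":[0,0,0],"claw":-1},{"travel":[-0.002,0,-0.008],"rot":[0,0,0],"claw":-1}]'>/dev/null && python3 chk.py &&
python3 -m crank '[{"travel":[-0.002,0,-0.008],"rot":[0,0,0],"claw":-1},{"travel":[-0.002,0,-0.008],"rot":[0,0,0],"claw":-1}]'>/dev/null && python3 chk.py &&
python3 -m crank '[{"travel":[-0.002,0,-0.008],"rot":[0,0,0],"claw":-1},{"travel":[-0.002,0,-0.008],"rot":[0,0,0],"claw":-1}]'>/dev/null && python3 chk.py &&
python3 -m crank '[{"travel":[-0.002,0,-0.008],"rot":[0,0,0],"claw":-1},{"travel":[-0.002,0,-0.008],"rot":[0,0,0],"claw":-1}]'>/dev/null && python3 chk.py &&
python3 -m crank '[{"travel":[-0.002,0,-0.008],"rot":[0,0,0],"claw":-1},{"travel":[-0.002,0,-0.008],"rot":[0,0,0],"claw":-1}]'>/dev/null && python3 chk.py
```

```text
5.95 [0.5447 0.166  0.2308] [ 0.1164  0.509  -0.2938] -8.3
6.15 [0.5441 0.1649 0.2308] [ 0.0998  0.0554 -0.3442] -8.3
6.35 [0.5434 0.1637 0.2308] [1.3018 0.3829 0.0925] -8.3
6.55 [0.5428 0.1624 0.2309] [ 0.3386  0.5119 -0.5519] -8.3
6.75 [0.5421 0.1611 0.2309] [0.9178 0.5519 0.235 ] -8.3
6.95 [0.5415 0.1599 0.2309] [ 0.4565  0.6701 -0.5441] -8.3
7.15 [0.541  0.1586 0.2309] [1.0407 0.7863 0.3256] -8.3
7.35 [0.5404 0.1573 0.2309] [1.3973 0.9032 0.5745] -8.3
7.55 [0.54   0.1562 0.231 ] [ 1.5786  1.7851 -0.2515] -8.3
7.75 [0.5398 0.1557 0.231 ] [ 4.3391  5.8833 -1.9569] -8.3
```

```bash
python3 -m crank '[{"travel":[0,0,-0.008],"rot":[0,0,0],"claw":-1},{"travel":[0,0,-0.010],"rot":[0,0,0],"claw":-1},{"travel":[0,0,-0.010],"rot":[0,0,0],"claw":-1}]'>/dev/null; python3 chk.py
```

```text
8.05 [0.5398 0.1554 0.231 ] [ 2.722   9.8118 -1.8674] -8.2
```

```bash
python3 -m crank '[{"travel":[0,0,-0.010],"rot":[0,0,0],"claw":-1},{"travel":[0,0,-0.010],"rot":[0,0,0],"claw":-1},{"travel":[0,0,-0.010],"rot":[0,0,0],"claw":-1},{"travel":[0,0,-0.010],"rot":[0,0,0],"claw":-1}]'>/dev/null; python3 chk.py
```

```text
8.45 [0.5398 0.1552 0.231 ] [ 2.6282  9.1315 -1.7469] -8.2
```

```bash
python3 -m crank '[{"travel":[0,0,-0.012],"rot":[0,0,0],"claw":-1},{"travel":[0,0,-0.012],"rot":[0,0,0],"claw":-1},{"travel":[0,0,-0.012],"rot":[0,0,0],"claw":-1},{"travel":[0,0,-0.012],"rot":[0,0,0],"claw":-1},{"travel":[0,0,-0.012],"rot":[0,0,0],"claw":-1},{"travel":[0,0,-0.012],"rot":[0,0,0],"claw":-1},{"travel":[0,0,-0.012],"rot":[0,0,0],"claw":-1}]'>/dev/null; python3 chk.py
```

```text
9.15 [0.5398 0.1549 0.2311] [ 3.1355 11.1151 -2.287 ] -8.1
```

```bash
python3 -m crank '[{"travel":[0,0,0.05],"rot":[0,0,0],"claw":-1},{"travel":[0,0,0.14],"rot":[0,0,0],"claw":-1},{"travel":[0,-0.2,0.14],"rot":[0,0,0],"claw":-1},{"travel":[0,-0.5,0.14],"rot":[0,0,0],"claw":-1},{"travel":[0,-0.5,0],"rot":[0,0,0],"claw":-1},{"travel":[-0.05,-0.5,-0.3],"rot":[0,0,0],"claw":-1},{"travel":[-0.05,-0.5,-0.6],"rot":[0,0,0],"claw":-1},{"travel":[-0.05,-0.5,-0.7],"rot":[0,0,0],"claw":-1},{"travel":[-0.05,-0.5,-0.7],"rot":[0,0,0],"claw":-1},{"travel":[-0.05,-0.5,-0.7],"rot":[0,0,0],"claw":-1}]'
python3 - <<'E'
from h import *
np.save('Tw4.npy',Ttool()); cv2.imwrite('pics/w4.png',bot.camera('wrist')); go((.5,-.3,.303),-16)
E
```

```text
time: 10.15
ee_pos: [0.5179, 0.0518, 0.305]
tcp_rot: [-89.4, 0.1, -8.1]
wrist_force: [-0.2, 1.5, -0.1]
opening: 0.0002
travel [ 0.212 -0.012 -2.341] max 2.34 rot [-0.0064  0.088  -0.0022]
```

View pics/w4.png

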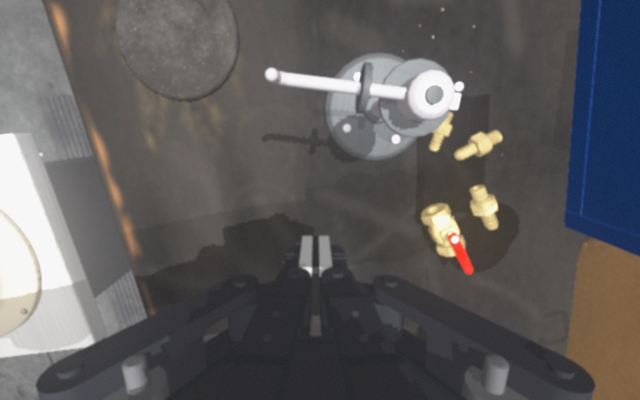

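The hook now lies from the hub at (434,94) to the tip at (271,75), with the shoulder at about (367,88).

Run:
```python
from h import *
T=np.load('Tw4.npy')
h=plane('wrist',(434,94),.186,T); t=plane('wrist',(271.5,74.5),.186,T); s=plane('wrist',(366,88),.17,T)
print(h,t,s,np.linalg.norm((t-h)[:2]),np.degrees(np.arctan2(*(t-h)[1::-1])))
for p in((300,79),(340,83)): print(plane('wrist',p,.174,T))
a=plane('wrist',(295,78.5),.174,T);b=plane('wrist',(345,83.5),.174,T);print(np.degrees(np.arctan2(*(a-b)[1::-1])))
print(np.linalg.norm((s-h)[:2]))
```

```text
[0.6012 0.1235 0.186 ] [0.5056 0.1483 0.186 ] [0.5635 0.1341 0.17  ] 0.09878292285526077 165.46185701565676
[0.5217 0.1451 0.174 ]
[0.5466 0.1391 0.174 ]
166.51696715305374
0.03916294628332262
```

```bash
python3 -m crank '[{"travel":[-0.1,0,-0.33],"rot":[0,0,0],"claw":-1},{"travel":[-0.1,0,-0.66],"rot":[0,0,0],"claw":-1},{"travel":[-0.1,0,-1],"rot":[0,0,0],"claw":-1},{"travel":[-0.1,0,-1],"rot":[0,0,0],"claw":-1}]'
python3 -m crank '[{"travel":[0,0,-0.33],"rot":[0,0.04,0],"claw":-1},{"travel":[0,0,-0.66],"rot":[0,0.09,0],"claw":-1},{"travel":[0,0,-1],"rot":[0,0.09,0],"claw":-1},{"travel":[0,0,-1.0],"rot":[0,0.09,0],"claw":-1},{"travel":[0,0,-1.0],"rot":[0,0.09,0],"claw":-1}]'
python3 -c "
from h import *
go((.51,-.315,.303),-16); go((.45,-.3,.303),-16)"
```

```text
time: 10.6
ee_pos: [0.4816, -0.0974, 0.3032]
tcp_rot: [-89.5, 0.2, -8.3]
wrist_force: [-0.2, -0.0, 0.3]
opening: 0.0001
time: 11.1
ee_pos: [0.4606, -0.2458, 0.3013]
tcp_rot: [-89.5, 0.3, -16.4]
wrist_force: [-0.3, -0.5, -0.2]
opening: -0.0001
travel [ 0.447 -0.017 -0.349] max 0.45 rot [-0.006  -0.0049 -0.0034]
travel [ 0.035 -0.015 -0.366] max 0.37 rot [-0.006  -0.0049 -0.0034]
```

```bash
python3 -m crank '[{"travel":[0,0,-0.3],"rot":[-0.006,0,-0.003],"claw":-1},{"travel":[0,0,-0.4],"rot":[-0.006,0,-0.003],"claw":-1},{"travel":[0,0,-0.4],"rot":[-0.006,0,-0.003],"claw":-1},{"travel":[0,0,-0.4],"rot":[-0.006,0,-0.003],"claw":-1}]'
python3 -c "
from h import *
np.save('Tw5.npy',Ttool()); cv2.imwrite('pics/w5.png',bot.camera('wrist'))"
python3 -m crank '[{"travel":[0.25,0,0],"rot":[0,0,0],"claw":-1},{"travel":[0.45,0,0],"rot":[0,0,0],"claw":-1},{"travel":[0.45,0,0],"rot":[0,0,0],"claw":-1},{"travel":[0.45,0,0],"rot":[0,0,0],"claw":-1}]'
python3 -c "
from h import *
np.save('Tw6.npy',Ttool()); cv2.imwrite('pics/w6.png',bot.camera('wrist'))
a,b=cv2.imread('pics/w5.png'),cv2.imread('pics/w6.png')
for i in (5,6): print(proj('wrist',(.5365,-.2261,.17),np.load(f'Tw{i}.npy')))
cv2.imwrite('pics/w56.png',np.vstack([a[:280],b[:280]]))"
```

```text
time: 11.5
ee_pos: [0.4443, -0.302, 0.3008]
tcp_rot: [-90.0, 0.0, -16.4]
wrist_force: [0.6, -0.0, -0.5]
opening: -0.0001
time: 11.95
ee_pos: [0.5098, -0.3196, 0.3003]
tcp_rot: [-89.9, 0.1, -16.3]
wrist_force: [-0.7, -0.3, -0.1]
opening: 0.0
[421.2275  66.5321]
[313.6804  69.2622]
```

View pics/w56.png

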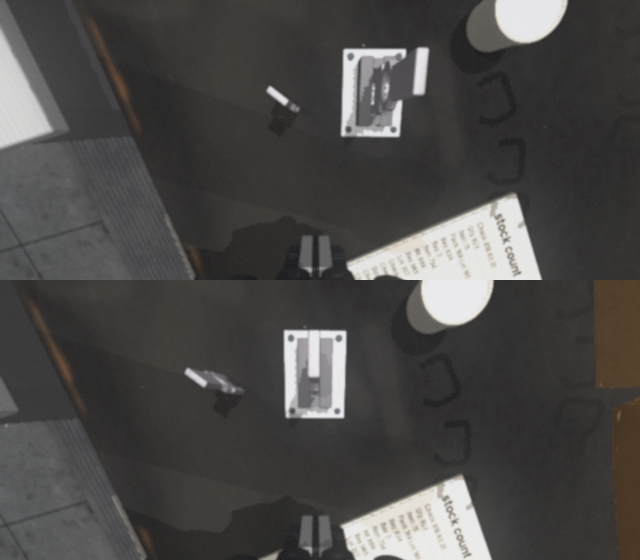

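The gauge's top face is at about (421,71) in the upper view and (314,72) in the lower. The decoy is well to the left. I'll get the outlines by mask.

Run:
```python
from h import *
rs=[];m=[]
for i,(x0,x1,y0,y1) in((5,(408,440,40,105)),(6,(304,324,48,104))):
    T=np.load(f'Tw{i}.npy'); im=cv2.imread(f'pics/w{i}.png')[y0:y1,x0:x1].min(2)
    print(i); print(im[::6, ::2])
    k=(im>200).astype(np.uint8); n,l,st,c=cv2.connectedComponentsWithStats(k); j=1+st[1:,4].argmax(); print(st[j],c[j]+[x0,y0])
    r=cv2.minAreaRect(np.argwhere(l==j)[:,::-1].astype(np.float32)+[x0,y0] if 0 else (np.argwhere(l==j)[:,::-1]+[x0,y0]).astype(np.float32)); print(r)
    rs.append(ray('wrist',r[0],T))
print(tri(rs))
print([o+d*(.17-o[2])/d[2] for o,d in rs])
```

```text
5
[[ 48  46  46  48  51  49  52  47  52  53  51  52  52  50  51  51]
 [ 49  49  47  49  51  74  81  81  79  79  62  55  56  56  55  54]
 [ 52  65  76  80 144 220 230 230 229 222 146  60  60  57  56  52]
 [ 76  76  75  88 172 226 230 228 224 208 108  57  58  57  58  53]
 [ 76  78  77 106 192 228 228 226 221 178  81  55  58  57  59  58]
 [ 77  76  75 125 212 230 229 225 217 153  62  57  58  56  58  55]
 [ 78  77  82 148 220 230 224 219 202 117  58  55  58  59  58  57]
 [ 79  79  92 174 226 227 223 216 189  91  53  56  58  57  58  59]
 [ 78  75 105 191 224 221 216 211 163  66  55  56  57  60  59  58]
 [ 80  78  93 140 155 152 148 136  87  54  56  54  57  60  60  62]
 [ 61  59  60  61  57  57  55  51  53  49  54  54  56  58  55  54]]
[  6   9  14  44 399] [420.2306  69.8947]
((419.9500427246094, 70.43714904785156), (9.594686508178711, 43.970916748046875), 6.519801616668701)
6
[[ 76  69  63  66  67  66  65  63  62  60]
 [234 230 194 227 233 233 233 224 213 232]
 [160 160 183 227 233 233 233 221 154 156]
 [157 158 180 225 231 232 232 221 149 158]
 [159 157 181 227 233 233 233 216 147 154]
 [158 150 180 226 230 232 232 217 140 141]
 [152 123 177 226 232 233 233 217 138 140]
 [103 111 175 224 227 229 231 216 139 139]
 [104 106 141 180 185 185 187 165 131 139]
 [104 103 102  96  89  90  91  96 125 139]]
[  5   3  15  45 478] [314.0084  71.7218]
((316.0, 73.0), (44.0, 14.0), 90.0)
(array([ 0.5375, -0.2278,  0.1637]), [np.float64(2.518606223016866e-05), np.float64(2.5186062230131905e-05)])
[array([ 0.5353, -0.2281,  0.17  ]), array([ 0.5373, -0.2286,  0.17  ])]
```

```bash
python3 -c "
from h import *
T=[np.load(f'Tw{i}.npy') for i in (5,6)]
print(tri([ray('wrist',(421,70.5),T[0]),ray('wrist',(314,73.5),T[1])]))
go((.5362,-.228,.303),-16.3)"
python3 -m crank '[{"travel":[0,0,0.2],"rot":[0,0,0],"claw":0.2},{"travel":[0,0,0.4],"rot":[0,0,0],"claw":0.2},{"travel":[0,0,0.63],"rot":[0,0,0],"claw":0.2},{"travel":[0,0,0.63],"rot":[0,0,0],"claw":0.2},{"travel":[0,0,0.63],"rot":[0,0,0],"claw":0.2},{"travel":[0,0,0.63],"rot":[0,0,0],"claw":0.2}]'
python3 -c "
from h import *
go((.5362,-.228,.197),-16.3)"
```

```text
(array([ 0.536 , -0.2284,  0.1696]), [np.float64(8.212440276255275e-05), np.float64(8.212440276250716e-05)])
travel [ 0.001 -0.014  0.638] max 0.64 rot [-0.0005  0.0002 -0.0008]
time: 12.6
ee_pos: [0.5352, -0.2293, 0.3014]
tcp_rot: [-90.0, 0.0, -16.3]
wrist_force: [-0.6, -0.2, 0.5]
opening: 0.0511
travel [0.004 0.696 0.01 ] max 0.7 rot [-0.0003  0.     -0.0003]
```

```bash
python3 -m crank '[{"travel":[0.004,0.2,0.008],"rot":[0,0,0],"claw":0.2},{"travel":[0.004,0.4,0.008],"rot":[0,0,0],"claw":0.2},{"travel":[0.004,0.6,0.008],"rot":[0,0,0],"claw":0.2},{"travel":[0.004,0.696,0.008],"rot":[0,0,0],"claw":0.2},{"travel":[0.004,0.696,0.008],"rot":[0,0,0],"claw":0.2},{"travel":[0.004,0.696,0.008],"rot":[0,0,0],"claw":0.2}]'
python3 -m crank '[{"travel":[0,0,0],"rot":[0,0,0],"claw":-0.4},{"travel":[0,0,0],"rot":[0,0,0],"claw":-0.7},{"travel":[0,0,0],"rot":[0,0,0],"claw":-1},{"travel":[0,0,0],"rot":[0,0,0],"claw":-1},{"travel":[0,0,0],"rot":[0,0,0],"claw":-1},{"travel":[0,0,0],"rot":[0,0,0],"claw":-1},{"travel":[0,0,0],"rot":[0,0,0],"claw":-1}]' 50; python3 chk.py
```

```text
time: 13.2
ee_pos: [0.5361, -0.2288, 0.1982]
tcp_rot: [-90.0, -0.0, -16.3]
wrist_force: [0.1, 0.6, 0.5]
opening: 0.0511
time: 13.9
ee_pos: [0.5359, -0.2288, 0.1993]
tcp_rot: [-90.0, -0.1, -16.3]
wrist_force: [-3.2, 0.8, 5.2]
opening: 0.0077
13.9 [ 0.5359 -0.2288  0.1993] [-3.1784  0.8117  5.2442] -16.3
```

```bash
python3 -m crank '[{"travel":[0,-0.05,0],"rot":[0,0,0],"claw":-1},{"travel":[0,-0.12,0],"rot":[0,0,0],"claw":-1},{"travel":[0,-0.2,0],"rot":[0,0,0],"claw":-1},{"travel":[0,-0.35,0],"rot":[0,0,0],"claw":-1},{"travel":[0,-0.5,0],"rot":[0,0,0],"claw":-1},{"travel":[0,-0.7,0],"rot":[0,0,0],"claw":-1},{"travel":[0,-0.7,0],"rot":[0,0,0],"claw":-1},{"travel":[0,-0.7,0],"rot":[0,0,0],"claw":-1}]'
python3 - <<'E'
from h import *
np.save('Tw7.npy',Ttool())
cv2.imwrite('pics/s7.png',bot.camera('scene')); cv2.imwrite('pics/d7.png',bot.camera('side'))
go((.47,.155,.303),-14.3)
E
```

```text
time: 14.7
ee_pos: [0.5362, -0.2288, 0.3054]
tcp_rot: [-90.0, -0.2, -16.3]
wrist_force: [0.1, 0.1, -2.1]
opening: 0.0074
travel [-1.14   0.004  2.331] max 2.33 rot [-0.0001 -0.0226 -0.    ]
```

```bash
python3 -m crank '[{"travel":[-0.15,0,0.2],"rot":[0,0,0],"claw":-1},{"travel":[-0.3,0,0.4],"rot":[0,0,0],"claw":-1},{"travel":[-0.45,0,0.6],"rot":[0,0,0],"claw":-1},{"travel":[-0.6,0,0.8],"rot":[0,-0.01,0],"claw":-1},{"travel":[-0.7,0,1],"rot":[0,-0.02,0],"claw":-1},{"travel":[-0.7,0,1],"rot":[0,-0.02,0],"claw":-1}]'
python3 -m crank '[{"travel":[-0.15,0,0.2],"rot":[0,0,0],"claw":-1},{"travel":[-0.3,0,0.4],"rot":[0,0,0],"claw":-1},{"travel":[-0.45,0,0.6],"rot":[0,0,0],"claw":-1},{"travel":[-0.5,0,0.8],"rot":[0,0,0],"claw":-1},{"travel":[-0.5,0,0.9],"rot":[0,0,0],"claw":-1},{"travel":[-0.5,0,0.9],"rot":[0,0,0],"claw":-1}]'
python3 -c "
from h import *
go((.472,.1556,.288),-14.3)"
```

```text
time: 15.4
ee_pos: [0.4761, -0.0524, 0.3031]
tcp_rot: [-90.0, 0.1, -14.3]
wrist_force: [0.4, -1.3, -1.2]
opening: 0.0076
time: 16.0
ee_pos: [0.4369, 0.0981, 0.3023]
tcp_rot: [-90.0, 0.1, -14.2]
wrist_force: [0.8, -0.8, -1.0]
opening: 0.0074
travel [0.133 0.095 0.429] max 0.43 rot [-0.0002  0.0012 -0.0016]
```

```bash
python3 -m crank '[{"travel":[0,0.05,0.2],"rot":[0,0,0],"claw":-1},{"travel":[0.05,0.09,0.4],"rot":[0,0,0],"claw":-1},{"travel":[0.1,0.095,0.43],"rot":[0,0,0],"claw":-1},{"travel":[0.13,0.095,0.43],"rot":[0,0,0],"claw":-1},{"travel":[0.13,0.095,0.43],"rot":[0,0,0],"claw":-1},{"travel":[0.13,0.095,0.43],"rot":[0,0,0],"claw":-1}]'
python3 - <<'E'
from h import *
T=Ttool(); np.save('Tw8.npy',T); go((.472,.1556,.288),-14.3)
s=bot.camera('scene'); d=bot.camera('side'); cv2.imwrite('pics/s8.png',s); cv2.imwrite('pics/d8.png',d); cv2.imwrite('pics/w8.png',bot.camera('wrist'))
eye=T[:3,3]-[0,0,.1113]; tip=(.505,.148,.186)
f=lambda n,im,dx:im and 0
o=[]
for n,im in(('scene',s),('side',d)):
    p=proj(n,eye); print(n,p,proj(n,tip)); x,y=int(p[0])-50,int(p[1])-50; print(x,y)
    o.append(cv2.resize(im[y:y+100,x:x+100],(400,400),interpolation=2))
cv2.imwrite('pics/sd8.png',np.hstack(o))
E
```

```text
time: 16.6
ee_pos: [0.4715, 0.1548, 0.2883]
tcp_rot: [-90.0, 0.1, -14.3]
wrist_force: [0.4, 0.1, -0.8]
opening: 0.0075
travel [0.002 0.002 0.006] max 0.01 rot [-0.      0.0002 -0.0016]
scene [318.2875 217.1754] [312.046  206.1394]
268 167
side [280.0085 167.6688] [293.9456 165.6052]
230 117
```

View pics/sd8.png

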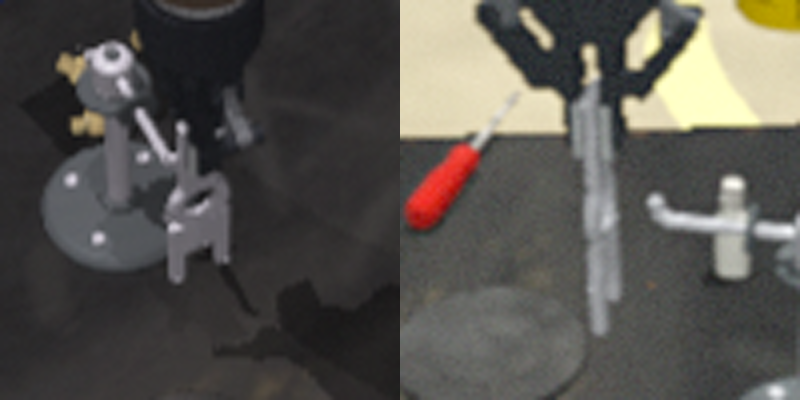

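The side view puts the tip at (294,166), as predicted, with the eye level and in line with it. I'll thread it in guarded steps.

```bash
python3 -m crank '[{"travel":[0.04,0.005,0.008],"rot":[0,0,0],"claw":-1},{"travel":[0.08,0.005,0.008],"rot":[0,0,0],"claw":-1},{"travel":[0.12,0.005,0.008],"rot":[0,0,0],"claw":-1},{"travel":[0.16,0.005,0.008],"rot":[0,0,0],"claw":-1},{"travel":[0.2,0.005,0.008],"rot":[0,0,0],"claw":-1},{"travel":[0.2,0.005,0.008],"rot":[0,0,0],"claw":-1}]' >/dev/null; python3 chk.py &&
python3 -m crank '[{"travel":[0.03,0,0],"rot":[0,0,0],"claw":-1},{"travel":[0.06,0,0],"rot":[0,0,0],"claw":-1},{"travel":[0.1,0,0],"rot":[0,0,0],"claw":-1},{"travel":[0.1,0,0],"rot":[0,0,0],"claw":-1}]' >/dev/null; python3 chk.py &&
python3 -m crank '[{"travel":[0.03,0,0],"rot":[0,0,0],"claw":-1},{"travel":[0.06,0,0],"rot":[0,0,0],"claw":-1},{"travel":[0.1,0,0],"rot":[0,0,0],"claw":-1},{"travel":[0.1,0,0],"rot":[0,0,0],"claw":-1}]' >/dev/null; python3 chk.py
python3 - <<'E'
from h import *
T=Ttool(); A=np.array([.602,.1235]); d=T[:2,3]-A; f=np.radians(165.7); print('r',d@[np.cos(f),np.sin(f)],'lat',d@[np.sin(f),-np.cos(f)],'eyez',T[2,3]-.1113-.17)
eye=T[:3,3]-[0,0,.1113]; o=[]
for n in('scene','side'):
    im=bot.camera(n); p=proj(n,eye); x,y=int(p[0])-50,int(p[1])-50; print(n,p)
    o.append(cv2.resize(im[y:y+100,x:x+100],(400,400),interpolation=2))
cv2.imwrite('pics/sd9.png',np.hstack(o))
E
```

```text
17.35 [0.5015 0.1488 0.2873] [-1.5373  0.3042 -1.5088] -14.3
17.75 [0.5166 0.145  0.2871] [-0.5177  0.8068 -1.3963] -14.3
18.15 [0.5318 0.141  0.2868] [-1.1942 -0.231  -1.5196] -14.3
r 0.07238187817989268 lat -0.00034723140304190533 eyez 0.005513064284985242
scene [307.6999 201.2216]
side [305.3781 170.4351]
```

View pics/sd9.png

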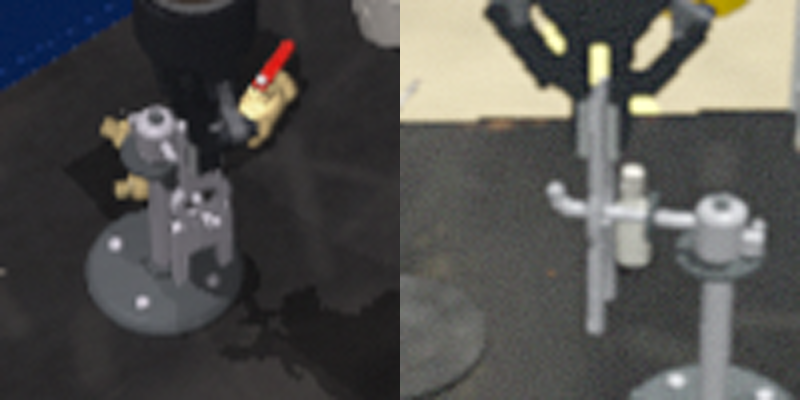

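The gauge is threaded: in the side view the hook's tip (555,190) sticks out on the outer side of the plate at (597,215). Next I lower it, then slide it with guards.

```bash
python3 -m crank '[{"travel":[0,0.03,0],"rot":[0,0,0],"claw":-1},{"travel":[0,0.06,0],"rot":[0,0,0],"claw":-1},{"travel":[0,0.085,0],"rot":[0,0,0],"claw":-1},{"travel":[0,0.085,0],"rot":[0,0,0],"claw":-1}]' >/dev/null; python3 chk.py &&
python3 -m crank '[{"travel":[0.03,0,0],"rot":[0,0,0],"claw":-1},{"travel":[0.06,0,0],"rot":[0,0,0],"claw":-1},{"travel":[0.09,0,0],"rot":[0,0,0],"claw":-1},{"travel":[0.12,0,0],"rot":[0,0,0],"claw":-1},{"travel":[0.12,0,0],"rot":[0,0,0],"claw":-1}]' >/dev/null; python3 chk.py &&
python3 -m crank '[{"travel":[0.01,0,0],"rot":[0,0,0],"claw":-1},{"travel":[0.01,0,0],"rot":[0,0,0],"claw":-1}]' >/dev/null; python3 chk.py &&
python3 -m crank '[{"travel":[0.01,0,0],"rot":[0,0,0],"claw":-1},{"travel":[0.01,0,0],"rot":[0,0,0],"claw":-1}]' >/dev/null; python3 chk.py &&
python3 -m crank '[{"travel":[0.01,0,0],"rot":[0,0,0],"claw":-1},{"travel":[0.01,0,0],"rot":[0,0,0],"claw":-1}]' >/dev/null; python3 chk.py &&
python3 -m crank '[{"travel":[0.01,0,0],"rot":[0,0,0],"claw":-1},{"travel":[0.01,0,0],"rot":[0,0,0],"claw":-1}]' >/dev/null; python3 chk.py &&
python3 -m crank '[{"travel":[0.01,0,0],"rot":[0,0,0],"claw":-1},{"travel":[0.01,0,0],"rot":[0,0,0],"claw":-1}]' >/dev/null; python3 chk.py
```

```text
18.65 [0.5309 0.1412 0.2733] [ 0.2164 -0.2349 -1.8079] -14.3
19.15 [0.549  0.1365 0.2731] [-0.0958 -0.4064 -2.0499] -14.3
19.35 [0.5506 0.1361 0.273 ] [-0.5264 -0.7352 -1.4166] -14.3
19.55 [0.5521 0.1357 0.273 ] [ 0.2538  0.4751 -2.2284] -14.3
19.75 [0.5536 0.1353 0.273 ] [-0.2507  0.3766 -1.8862] -14.3
19.95 [0.5549 0.135  0.273 ] [-2.1492  0.9064  0.1137] -14.3
20.15 [0.5553 0.1349 0.273 ] [-8.8381  2.7473  1.1901] -14.3
```

```bash
python3 -m crank '[{"travel":[-0.001,0,0],"rot":[0,0,0],"claw":-1},{"travel":[-0.001,0.005,0],"rot":[0,0,0],"claw":-1},{"travel":[-0.001,0.005,0],"rot":[0,0,0],"claw":-1}]' >/dev/null; python3 chk.py &&
python3 -m crank '[{"travel":[0,0.005,0],"rot":[0,0,0],"claw":-1},{"travel":[0,0.005,0],"rot":[0,0,0],"claw":-1}]' >/dev/null; python3 chk.py
```

```text
20.45 [0.5552 0.135  0.2722] [-3.0553  0.9597 -0.8915] -14.3
20.65 [0.5552 0.135  0.2714] [-1.8602  1.088  -0.4116] -14.3
```

```bash
python3 -m crank '[{"travel":[0,0.005,0],"rot":[0,0,0],"claw":-1},{"travel":[0,0.005,0],"rot":[0,0,0],"claw":-1}]' >/dev/null; python3 chk.py &&
python3 -m crank '[{"travel":[0,0.005,0],"rot":[0,0,0],"claw":-1},{"travel":[0,0.005,0],"rot":[0,0,0],"claw":-1}]' >/dev/null; python3 chk.py
```

```text
20.85 [0.5551 0.1349 0.2711] [-3.9063  0.8413  3.466 ] -14.3
21.05 [0.5551 0.135  0.271 ] [-3.0676  0.3116  5.855 ] -14.3
```

```bash
python3 -m crank '[{"travel":[0,0,0],"rot":[0,0,0],"claw":-1},{"travel":[0,0,0],"rot":[0,0,0],"claw":-0.8},{"travel":[0,0,0],"rot":[0,0,0],"claw":-0.6},{"travel":[0,0,0],"rot":[0,0,0],"claw":-0.3},{"travel":[0,0,0],"rot":[0,0,0],"claw":-0.1},{"travel":[0,0,0],"rot":[0,0,0],"claw":-0.1},{"travel":[0,0,0],"rot":[0,0,0],"claw":-0.1}]'
python3 - <<'E'
from h import *
T=Ttool(); eye=T[:3,3]-[0,0,.1113]; o=[]
for n in('scene','side'):
    im=bot.camera(n); p=proj(n,eye); x,y=int(p[0])-50,int(p[1])-50; print(n,p)
    o.append(cv2.resize(im[y:y+100,x:x+100],(400,400),interpolation=2))
cv2.imwrite('pics/sd10.png',np.hstack(o))
E
```

```text
time: 21.75
ee_pos: [0.5551, 0.1349, 0.271]
tcp_rot: [-90.0, 0.3, -14.3]
wrist_force: [-0.8, -0.4, 0.2]
opening: 0.0384
scene [304.1188 198.5786]
side [315.2677 176.8936]
```

View pics/sd10.png

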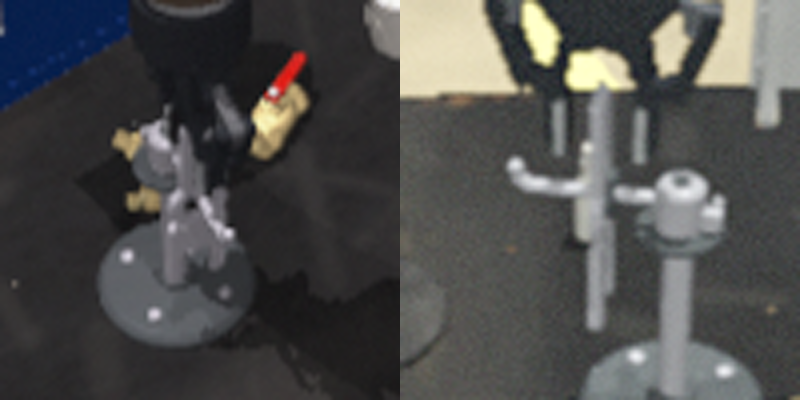

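It is released and hangs upright against the shoulder, with the plate at (598,210) in the side half and the open fingers clear on both sides. I'll lift straight up and check.

```bash
python3 -m crank '[{"travel":[0,-0.1,0],"rot":[0,0,0],"claw":-0.1},{"travel":[0,-0.25,0],"rot":[0,0,0],"claw":-0.1},{"travel":[0,-0.4,0],"rot":[0,0,0],"claw":-0.1},{"travel":[0,-0.55,0],"rot":[0,0,0],"claw":-0.1},{"travel":[0,-0.7,0],"rot":[0,0,0],"claw":-0.1},{"travel":[0,-0.7,0],"rot":[0,0,0],"claw":-0.1},{"travel":[0,-0.7,0],"rot":[0,0,0],"claw":-0.1},{"travel":[-0.3,-0.7,-0.1],"rot":[0,0,0],"claw":-0.1},{"travel":[-0.6,-0.7,-0.2],"rot":[0,0,0],"claw":-0.1},{"travel":[-0.6,-0.7,-0.2],"rot":[0,0,0],"claw":-0.1},{"travel":[-0.6,-0.7,-0.2],"rot":[0,0,0],"claw":-0.1},{"travel":[-0.6,-0.7,-0.2],"rot":[0,0,0],"claw":-0.1},{"travel":[-0.6,-0.7,-0.2],"rot":[0,0,0],"claw":-0.1}]'
python3 - <<'E'
from h import *
eye=(.5551,.1349,.1597); o=[]
for n in('scene','side'):
    im=bot.camera(n); p=proj(n,eye); x,y=int(p[0])-50,int(p[1])-50
    print(n,p); o.append(cv2.resize(im[y:y+100,x:x+100],(400,400),interpolation=2))
    # bystanders: change since start, near their places
    a=cv2.imread(f'pics/{n}0.png')
    for nm,X in(('tub',(.68,-.2,.03)),('valve',(.672,-.06,.02)),('glue',(.563,.32,.03))):
        u,v=proj(n,X).astype(int); print(nm,cv2.absdiff(a,im)[v-12:v+12,u-12:u+12].mean().round(1))
cv2.imwrite('pics/sd11.png',np.hstack(o))
E
```

```text
time: 23.15
ee_pos: [0.4619, 0.128, 0.3758]
tcp_rot: [-90.0, 0.4, -14.3]
wrist_force: [0.3, -0.5, -1.3]
opening: 0.0382
scene [304.1325 198.5722]
tub 4.5
valve 25.6
glue 1.9
side [315.2528 176.8826]
tub 0.8
valve 3.1
glue 24.4
```

View pics/sd11.png

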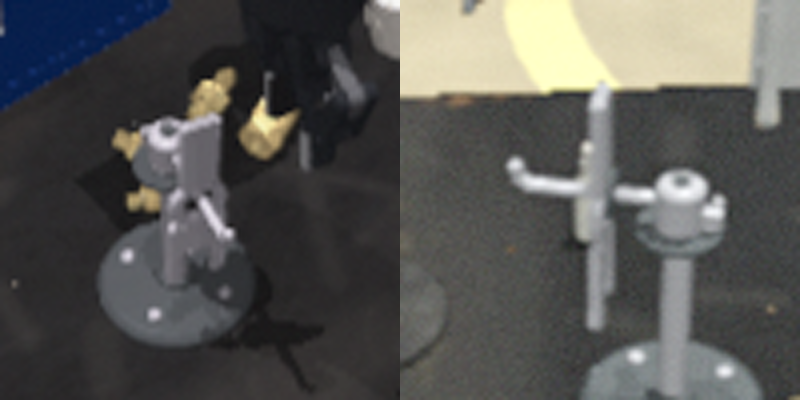

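```bash
python3 -c "
from workcell import bot
print(bot.job_done(), bot.get_obs()['time'])"
```

```text
the job is handed in; nothing more can be done
the job is handed in; nothing more can be done
```

The gauge hangs on the hook against the round shoulder, released, and the job is handed in. `job_done()` gave no verdict. The robot clock read about 23 s of the 69 s allowed.

- **Hook:** I pushed it round with shut fingers, in small force-checked steps near the end. It stopped pointing about 165.5° in the world frame. I pressed it at about 8 to 12 N for a little over a second; the last 0.7 s ended at 11.8 N at the wrist. The highest reading was that 11.8 N, but force was only read at the end of each move.
- **Gauge:** I lifted it straight out of the rack, threaded its eye over the tip and lowered it. I then slid it back until it touched the shoulder at 9 N, 48 mm from the swivel axis, which is where it should be. It was then lowered onto the arm, with the eye 10 mm below the arm's axis, and released.
- **Last check:** The scene and side pictures show the gauge upright and against the shoulder, with the gripper clear. The eye's final position was worked out from the arm's pose at release, not measured again in the pictures.
- **Bystanders:** Each of the tub, ball valve and glue bottle looked unchanged in at least one view. The valve differed in the scene view and the bottle in the side view. I put those differences down to the gripper and the hung gauge standing in front of them.

I viewed 12 pictures, two over the budget of 10.

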